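# Shut the fine air valve and bleed the outlet

### The arm

A 6-joint arm with a two-finger parallel gripper is mounted at the origin on the work surface. World frame = base frame: x ahead of the robot, y to its left, z up, the work surface at z = 0. Lengths are in mm, angles in rad, forces in N, time in s.
With the tool pointing down it reaches from about 350 to 775 mm from the base axis. Payload 7.3 kg.
Tool frame: the origin (TCP) lies midway between the tips of the shut fingers; the grasp point (between the pads) lies 19 mm behind it; z points along the fingers, y is the direction in which the jaws open and shut (so a half turn about z gives the same grasp; the last joint's range is limited). The gripper opens to 92 mm and grips with 3 to 60 N. Pads are 19 mm wide; open, the fingers measure 130 mm over their backs; the gripper's body (75 mm by 190 mm) begins 47 mm behind the grasp point.
Start: joints at [-1.289, 0.342, 1.524, -0, 1.275, -0.146], TCP at [217.831, -477.697, 226.741] pointing down, gripper open.
Joint ranges: [-2.53, 2.53], [-0.77, 2.02], [0.04, 2.7], [-1, 4.14], [0.28, 2.66], [-3.11, 3.11]. Speed limits (rad/s): [2.57, 2.57, 3.14, 3.14, 3.14, 3.14].

### API

Orientations are given as [roll, pitch, yaw] about the fixed x, y, z axes, in that order (R = Rz(yaw) Ry(pitch) Rx(roll)).
In Python, from plant import sensors, imaging, ticket gives the robot as it stands. The module is installed in compiled form; this text tells all that it offers.
- The arm moves only by the tool arm_command, never from a script. Its argument "increments" is one flat list of numbers, 5 for each row, row after row: the closure, from 0 (fully open) to 1 (shut), then the shift along the tool's x, y, z in mm, then the turn about the tool's z in degrees. In form: [hand, dx, dy, dz, spin, hand, dx, dy, dz, spin, ...]. A call has 1 to 20 rows; each row is the pose to reach, as a shift and turn from the pose commanded when the call began, along the tool's axes at that moment; what a row does not reach only later rows make up. A row lasts 1/8 s, in which the tool goes at most 62.5 mm and 10.7 degrees, less where a joint would pass 70% of its speed; a pose out of reach is approached as far as the arm can. A call with a gripper value outside its range is refused whole. The fingers move at their own pace and stop on an object; the grip force is fixed at half the most. Time passes only in rows, so rows that repeat a pose let the fingers close. It gives the time, the measured TCP pose, the force and the opening at its end, in the units of the state.
- sensors.get_obs(): the state, without advancing time (a new reading comes with each control period).
- imaging.capture(name): name is "scene" or "top" or "wrist"; returns the picture (480x640x3 uint8, blue, green, red); there is no depth.
- imaging.calibration(name): a dict with "fx", "fy", "cx", "cy" (pixels), "D" ([k1, k2, p1, p2, k3] as OpenCV has them; the pictures are not rectified), "world_to_cam" (4x4, takes a point from world to camera coordinates); the wrist camera has in their place "hand_eye" (4x4, takes a point from camera to tool coordinates, whose origin is the TCP and whose axes are the flange's). Camera axes: x right, y down, z forward; pixel columns grow to the right and rows downward; lengths in mm; the calibration is good to about 2 mm. A picture is of the moment at which its call begins: read the wrist's pose just before it. calibration takes no time and is no camera call.
- ticket.close_job(): hands the job in, once; it reports no verdict.
The state is a dict: "time": time; "joint_positions": joint angles; "dq": joint speeds; "tau": joint torques, N m; "tool_pos": TCP position; "tcp_rot": TCP orientation; "contact_force": force on the tool from outside, world axes, zero at the start; "moment": the same for the moment, N m; "grip_width": finger opening in mm.
Only numpy, scipy, OpenCV 4.12 (cv2) and the standard library are available. Lean on these libraries where they do the work, as an engineer would, in place of code of your own. Each camera call takes 0.05 s, during which the arm holds its last target. There are 200 camera calls.

### The job

Make the air outlet on the stone carver's bench dead so the next hammer can be coupled: turn only the small red inner knob of the concentric valve clockwise until you feel it seat, finger-tight and no more, leaving the dark coarse ring around it at its setting. Then gently press the blue bleed button fully down, hold it there for a second to let the trapped air out, and let it come up again. Leave the chisel, the hammer and the piece of moulding where they lie.

Things in the scene. Friction and masses are not known exactly. Their poses are not given: they have to be found in the camera images.
- air_station: Bench air station: grey box with aluminium top panel, 150 mm (its x) by 250 mm (its y) by 70 mm high, fixed to the bench; origin at the centre of its underside. On its top: the concentric valve with its upright axis at (0, +65) mm, the bleed button at (-40, -70) mm, the round supply gauge (60 mm wide, 18 mm high) at (35, -25) mm.
- coarse_ring (a joint): Angle (rad) of the coarse ring: dark knurled steel, 58 mm across, 14 mm tall, its top 84 mm above the bench, a yellow mark at its rim; grows clockwise from above; at 0 the mark lies towards -x of the station. Stiff, but it slips round at about 0.28 N m.
- ring_mark (a point): The yellow mark on the upper rim of the coarse ring, 28 mm from the valve's axis, 84 mm above the bench.
- fine_knob (a joint): Angle (rad) of the red inner knob relative to the coarse ring; grows clockwise from above, which closes the valve. It turns freely at about 0.05 N m until the needle lands on its seat, somewhere between 0.8 and 2.1; the exact angle is different every time and cannot be seen.
- knob_grip (a point): Red inner knob, on top of the ring and coaxial with it: this point is on the axis at the middle of its flat grip bar, 96.5 mm above the bench. The bar is 26 mm long (this point's x), 11 mm thick (this point's y, pinch here) and 17 mm tall, from 88 to 105 mm above the bench, standing on a round 27 mm skirt of 4 mm that sits on the ring. The white line is on the -x half of the bar.
- needle_seat (a joint): How far (m) the needle has squeezed the soft nylon seat hidden in the valve; 0 untouched, air-tight from 0.0006. Felt at the knob, above the torque of free turning, as a 0.04 N m step when the needle lands, then about 0.085 N m more per mm (1 N m per rad of knob): tight from 0.095 N m. The coarse ring carries the seat, so 0.23 N m above free turning drags the ring. It holds when let go.
- bleed_top (a point): Top centre of the blue bleed button, 92 mm above the bench: 24 mm across, sprung, travel 6 mm straight down, fully down at about 6 N.
- bleed (a joint): Travel (m) of the bleed button: 0 up, 0.006 fully down.
- chisel: Steel claw chisel, about 200 mm long, lying loose left of the station; not to be disturbed.
- air_hammer: Pneumatic carving hammer, uncoupled, about 180 mm long and 36 mm thick, lying loose right of the station; not to be disturbed.
- moulding: Piece of white marble moulding, 75 by 95 by 68 mm, loose behind the station; not to be disturbed.

How it is judged:
By the outcome, as a careful person would: the job done as asked, in the order asked, and still so for the second after the job is handed in, with the robot touching nothing.
It also fails if it takes over 72 s, if anything falls off the work surface, if the arm or the gripper's body presses on something with over 40 N, if the wrist force passes 120 N, or if a joint passes its speed limit or range.

## Working session

There is one attempt and no reset: what is moved stays moved. The work goes in short steps, Python scripts to look and compute and a tool call to move; the robot and the scene stay as the last step left them, time stands still between calls to the robot, and variables do not carry over. Pictures are saved under pics/ and viewed, about 8 in all and at most 12, crops included, and the job is handed in when it is done.

Besides the shell and the picture viewer there is one more tool, called after "Emit:" in YAML: its name, and indented under it one key for each argument. arm_command: Moves the arm, as the interface text tells. Its arguments: {"type":"object","properties":{"increments":{"type":"array","items":{"type":"number"}}},"required":["increments"]}

```bash
mkdir -p pics; python3 - <<'E'
from plant import sensors, imaging
import cv2,numpy as np
o=sensors.get_obs();print({k:np.round(v,3).tolist() for k,v in o.items()})
a=imaging.capture("top");b=imaging.capture("scene")
cv2.imwrite("pics/top.png",a);cv2.imwrite("pics/scene.png",b)
for n in("top","scene","wrist"):print(n,{k:np.round(v,4).tolist() for k,v in imaging.calibration(n).items()})
E
```

```text
{'time': 0.0, 'joint_positions': [-1.289, 0.343, 1.525, -0.0, 1.275, -0.146], 'dq': [0.0, 0.001, 0.001, 0.002, -0.001, 0.002], 'tau': [0.001, -43.124, -24.422, 0.072, 0.056, -0.0], 'tool_pos': [217.7, -477.288, 226.028], 'tcp_rot': [-3.14, -0.0, 0.428], 'contact_force': [0.764, -0.435, 0.36], 'moment': [0.039, -0.014, 0.012], 'grip_width': 91.771}
top {'fx': 607.4055, 'fy': 607.4055, 'cx': 316.6412, 'cy': 240.0379, 'D': [-0.0392, 0.0, 0.0, 0.0, 0.0], 'world_to_cam': [[-0.0172, -0.9999, 0.0, 35.6783], [-0.9815, 0.0169, -0.1909, 647.3581], [0.1909, -0.0033, -0.9816, 1188.3216], [0.0, 0.0, 0.0, 1.0]]}
scene {'fx': 444.6714, 'fy': 444.6714, 'cx': 316.8693, 'cy': 239.2376, 'D': [-0.0893, 0.0, 0.0, 0.0, 0.0], 'world_to_cam': [[0.1639, 0.9865, -0.0059, -112.6902], [0.756, -0.1294, -0.6417, -411.7651], [-0.6338, 0.1007, -0.7669, 1264.5269], [0.0, 0.0, 0.0, 1.0]]}
wrist {'fx': 422.7299, 'fy': 422.7299, 'cx': 313.4726, 'cy': 241.675, 'D': [-0.0397, 0.0, 0.0, 0.0, 0.0], 'hand_eye': [[0.0012, -0.9515, -0.3076, 83.8072], [1.0, 0.001, 0.0008, -0.1255], [-0.0005, -0.3076, 0.9515, -157.2329], [0.0, 0.0, 0.0, 1.0]]}
```

View pics/top.png

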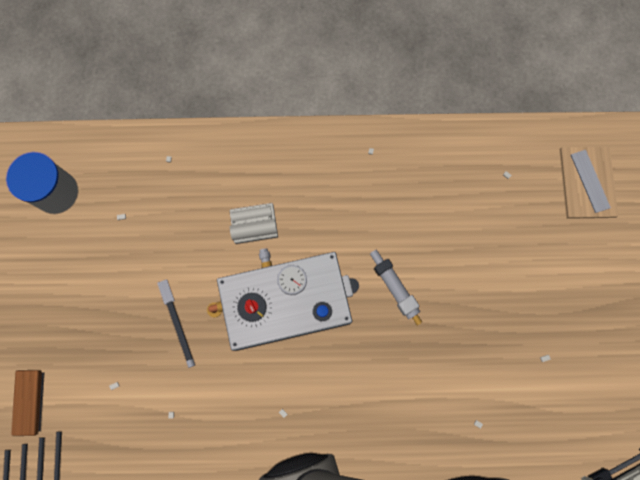

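View pics/scene.png

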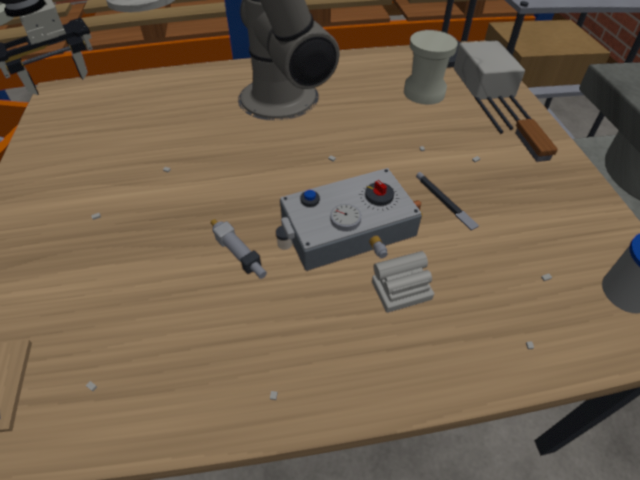

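Top view: ring and red knob near (251,307), blue button (322,311), panel corners about (219,279), (335,252), (351,322), (233,349). The scene view agrees: knob at (379,188), button at (310,197). Next I cast rays.

```bash
cat > h.py <<'E'
import cv2,numpy as np
from plant import sensors, imaging
from scipy.spatial.transform import Rotation as R
def cam(name,o=None):
    c=imaging.calibration(name)
    K=np.array([[c["fx"],0,c["cx"]],[0,c["fy"],c["cy"]],[0,0,1]])
    if name=="wrist":
        T=np.eye(4);T[:3,:3]=R.from_euler("xyz",o["tcp_rot"]).as_matrix();T[:3,3]=o["tool_pos"]
        return K,np.array(c["D"]),T@np.array(c["hand_eye"])
    return K,np.array(c["D"]),np.linalg.inv(c["world_to_cam"])
def ray(name,uv,z,o=None):
    K,D,T=cam(name,o)
    p=cv2.undistortPoints(np.array(uv,float).reshape(-1,1,2),K,D)[:,0]
    d=np.c_[p,np.ones(len(p))]@T[:3,:3].T
    return (T[:3,3]+d*((z-T[2,3])/d[:,2])[:,None])[:,:2]
def mask(im,col):
    h=cv2.cvtColor(im,cv2.COLOR_BGR2HSV)
    r={"red":[((0,150,80),(6,255,255)),((174,150,80),(180,255,255))],"blue":[((105,150,60),(130,255,255))],"yellow":[((18,120,120),(35,255,255))],"white":[((0,0,190),(180,40,255))]}[col]
    return sum(cv2.inRange(h,*a) for a in r)
def blobs(im,col,roi,amin=3):
    x0,y0,x1,y1=roi
    m=np.zeros(im.shape[:2],np.uint8);m[y0:y1,x0:x1]=mask(im,col)[y0:y1,x0:x1]
    n,l,s,c=cv2.connectedComponentsWithStats(m)
    return [(int(s[i,4]),c[i]) for i in range(1,n) if s[i,4]>=amin]
E
python3 - <<'E'
from h import *
a=cv2.imread("pics/top.png");b=cv2.imread("pics/scene.png")
for n,im,rois in(("top",a,[(225,280,280,335),(305,295,340,330)]),("scene",b,[(355,165,405,215),(295,180,325,210)])):
    for col,roi,z in(("red",rois[0],98),("blue",rois[1],91),("yellow",rois[0],84)):
        for s,c in blobs(im,col,roi):print(n,col,s,c.round(1),ray(n,c,z).round(1))
c=ray("top",[(219,279),(335,252),(351,322),(233,349)],70);print(c.round(1))
print("centre",c.mean(0))
v=(c[0]+c[3]-c[1]-c[2]);print("station yaw",np.degrees(np.arctan2(v[1],v[0]))-90)
E
```

```text
top red 128 [250.8 305.6] [[512.3 155.9]]
top blue 110 [322.  310.7] [[500.6  16.6]]
top yellow 11 [259.3 313.4] [[497.9 140.6]]
scene red 89 [379.8 188.9] [[523.  153.7]]
scene blue 96 [309.6 195.1] [[509.8  15.6]]
[[569.5 223.5]
 [620.9 -12.5]
 [478.6 -41.1]
 [429.4 194. ]]
centre [524.59615749  90.96444085]
station yaw 12.06045170224455
```

Emit:
arm_command:
  increments: [0.5,176,-151,0,0,0.6,353,-302,0,0,0.6,530,-453,0,0,0.6,530,-453,0,0,0.6,530,-453,0,0,0.6,530,-453,0,0,0.6,530,-453,0,0,0.6,530,-453,0,0,0.6,530,-453,0,0,0.6,530,-453,0,0,0.6,530,-453,0,0,0.6,530,-453,0,0,0.6,530,-453,0,0,0.6,530,-453,0,0,0.6,530,-453,0,0,0.6,530,-453,0,0]

```text
time: 2.1
tool_pos: [512.1, 153.5, 227.0]
tcp_rot: [3.141, -0.0, 0.426]
contact_force: [0.9, 0.6, 0.4]
grip_width: 36.6
```

```bash
python3 - <<'E'
from h import *
o=sensors.get_obs();w=imaging.capture("wrist");cv2.imwrite("pics/w1.png",w)
import pickle;pickle.dump(o,open("w1.pkl","wb"))
print(o["tool_pos"],o["tcp_rot"],o["joint_positions"],o["dq"],o["grip_width"],o["contact_force"],o["moment"])
for col,z in(("red",100),("blue",92),("yellow",84)):
    for s,c in blobs(w,col,(0,0,640,480),10):print(col,s,c.round(1),ray("wrist",c,z,o).round(1))
E
```

```text
[512.09438099 153.50194286 226.9886525 ] [ 3.14135488e+00 -3.49794169e-04  4.26411961e-01] [ 1.47910038e-01  3.59203078e-01  1.49765174e+00 -1.38077454e-04
  1.28433616e+00  1.29233343e+00] [ 0.00618334  0.00427649 -0.00338609 -0.00108018  0.00047582  0.00357188] 36.63631757388122 [0.90236768 0.62467409 0.40926677] [-0.0473751  -0.0060133   0.01796829]
red 1052 [310.  224.1] [[515.6 157.6]]
red 36 [448.7 217.9] [[559.7  71.5]]
blue 783 [467.2 306.8] [[503.6  19.4]]
yellow 456 [387.  121.4] [[600. 138.]]
yellow 668 [227.5 157.2] [[531.9 228.8]]
yellow 71 [322.6 248.5] [[498.1 139.4]]
yellow 362 [412.2 383.5] [[420.3  19.9]]
yellow 258 [213.8 385.2] [[349.3 171.6]]
yellow 20 [331.1 438. ] [[340.1  57.8]]
yellow 10 [270.5 438. ] [[317.7 106.7]]
yellow 11 [309. 438.] [[331.9  75.6]]
```

View pics/w1.png

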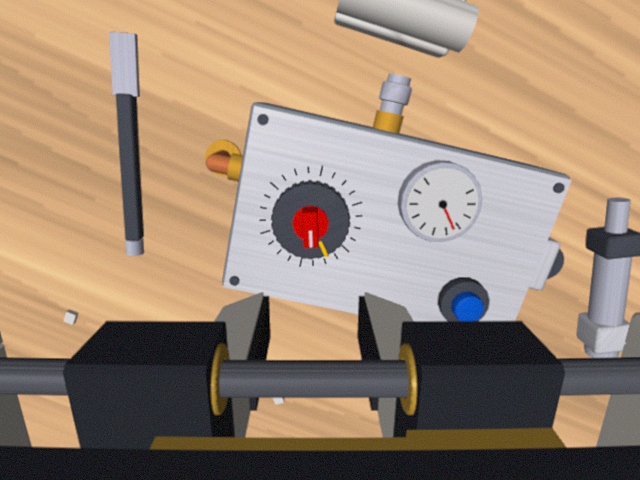

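Wrist view: red knob at (310,224), white line pointing straight down the image at (310,238), yellow mark (323,248), button (467,307). The bar lies nearly along tool x. Refining the centre and bar angle.

```bash
python3 - <<'E'
from h import *
import pickle;o=pickle.load(open("w1.pkl","rb"));w=cv2.imread("pics/w1.png")
h=cv2.cvtColor(w,cv2.COLOR_BGR2HSV)
m=np.zeros(w.shape[:2],np.uint8);r=(slice(160,280),slice(250,370))
m[r]=((h[...,2]<95)|(mask(w,"red")>0)|(mask(w,"yellow")>0))[r]*255
m=cv2.morphologyEx(m,cv2.MORPH_OPEN,np.ones((5,5)));m=cv2.morphologyEx(m,cv2.MORPH_CLOSE,np.ones((9,9)))
c=max(cv2.findContours(m,0,1)[0],key=cv2.contourArea)
p=ray("wrist",cv2.convexHull(c)[:,0],80,o).astype(np.float32);print("ring",cv2.minEnclosingCircle(p),cv2.fitEllipse(p))
wh=[(s,q) for s,q in blobs(w,"white",(295,210,330,265))];print(wh)
wm=np.zeros_like(m);wm[225:252,300:320]=mask(w,"white")[225:252,300:320]
pts=np.argwhere(wm)[:,::-1]; P=ray("wrist",pts,105,o);l=cv2.fitLine(P.astype(np.float32),2,0,.01,.01).ravel();print("white line dir deg",np.degrees(np.arctan2(l[1],l[0])),P.mean(0),len(P))
big=cv2.resize(w[170:280,255:365],None,fx=5,fy=5,interpolation=cv2.INTER_CUBIC);cv2.imwrite("pics/c1.png",big)
E
```

```text
ring ((513.2344970703125, 156.49656677246094), 29.577373504638672) ((513.2284545898438, 156.48890686035156), (57.4959716796875, 59.117427825927734), 111.57269287109375)
[(35, array([310.37142857, 237.94285714])), (101, array([321.59405941, 260.79207921])), (39, array([296.97435897, 260.28205128])), (56, array([306.39285714, 261.67857143]))]
white line dir deg 26.22222 [507.87153168 153.78495353] 35
```

View pics/c1.png

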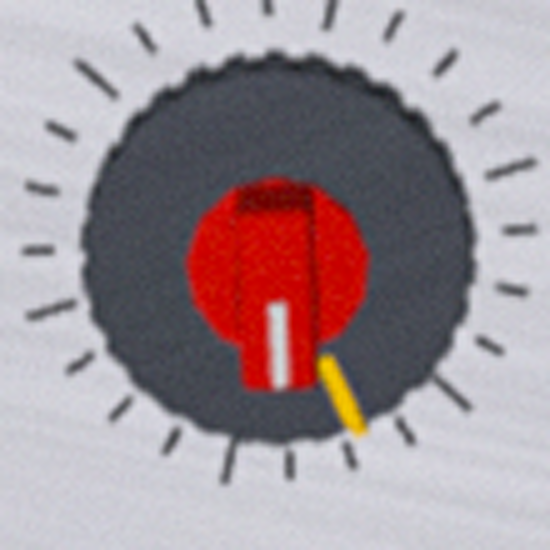

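The crop shows the bar nearly vertical and the mark about 20° anticlockwise of the white line. I'll make a half turn to gain wrist range, then look again, which also cancels hand-eye bias.

Emit:
arm_command:
  increments: [0.6,2,-2,0,-10,0.6,2,-2,0,-20,0.6,2,-2,0,-30,0.6,2,-2,0,-40,0.6,2,-2,0,-50,0.6,2,-2,0,-60,0.6,2,-2,0,-70,0.6,2,-2,0,-80,0.6,2,-2,0,-90,0.6,2,-2,0,-100,0.6,2,-2,0,-110,0.6,2,-2,0,-120,0.6,2,-2,0,-130,0.6,2,-2,0,-140,0.6,2,-2,0,-150,0.6,2,-2,0,-160,0.6,2,-2,0,-170,0.6,2,-2,0,-179,0.6,2,-2,0,-181,0.6,2,-2,0,-181]

```text
time: 4.65
tool_pos: [513.1, 156.9, 226.7]
tcp_rot: [-3.141, 0.0, -2.699]
contact_force: [-0.6, 0.4, -0.4]
grip_width: 37.1
```

```bash
cat >> h.py <<'E'
def ringfit(w,o,c,rad=62):
    h=cv2.cvtColor(w,cv2.COLOR_BGR2HSV);m=np.zeros(w.shape[:2],np.uint8);r=(slice(c[1]-rad,c[1]+rad),slice(c[0]-rad,c[0]+rad))
    m[r]=((h[...,2]<95)|(mask(w,"red")>0)|(mask(w,"yellow")>0))[r]*255
    m=cv2.morphologyEx(m,cv2.MORPH_OPEN,np.ones((5,5)));m=cv2.morphologyEx(m,cv2.MORPH_CLOSE,np.ones((9,9)))
    k=max(cv2.findContours(m,0,1)[0],key=cv2.contourArea)
    p=ray("wrist",cv2.convexHull(k)[:,0],80,o).astype(np.float32);return cv2.minEnclosingCircle(p)
E
python3 - <<'E'
from h import *
o=sensors.get_obs();w=imaging.capture("wrist");cv2.imwrite("pics/w2.png",w)
print(o["tool_pos"],np.degrees(o["tcp_rot"]),o["joint_positions"],o["moment"],o["contact_force"])
c=max(blobs(w,"red",(150,100,500,330),10),key=lambda t:t[0])[1];print(c,ray("wrist",c,100,o))
print(ringfit(w,o,c.astype(int)))
x,y=c.astype(int)
for col,z in(("white",105),("yellow",84),("blue",92)):
    for s,q in blobs(w,col,(x-30,y-35,x+30,y+35) if col!="blue" else (0,0,640,480),8):print(col,s,q,ray("wrist",q,z,o))
E
```

```text
[513.11641465 156.87887865 226.7488966 ] [-1.79994304e+02  4.53928116e-03 -1.54632579e+02] [ 1.53882237e-01  3.63147387e-01  1.49238089e+00 -7.57751779e-05
  1.28596012e+00 -1.85963782e+00] [ 0.15309502 -0.10156001  0.01325834] [-0.64318855  0.41175346 -0.38544639]
[313.261079   226.49132948] [[510.34158626 155.48343252]]
((511.78680419921875, 155.91537475585938), 29.45441436767578)
white 8 [284.375 191.5  ] [[495.40228966 127.00700895]]
white 43 [312.90697674 223.41860465] [[507.18895394 153.72218361]]
white 125 [289.448 255.872] [[535.56304982 148.98895224]]
white 47 [340.36170213 254.29787234] [[519.17282173 180.70556268]]
white 68 [330.22058824 258.17647059] [[524.82047844 175.56452803]]
white 9 [309. 260.] [[532.46043166 162.68629777]]
yellow 68 [301.07352941 197.45588235] [[498.56636725 140.12708051]]
blue 1067 [135.50702905 126.00093721] [[500.24123541  18.13741719]]
```

View pics/w2.png

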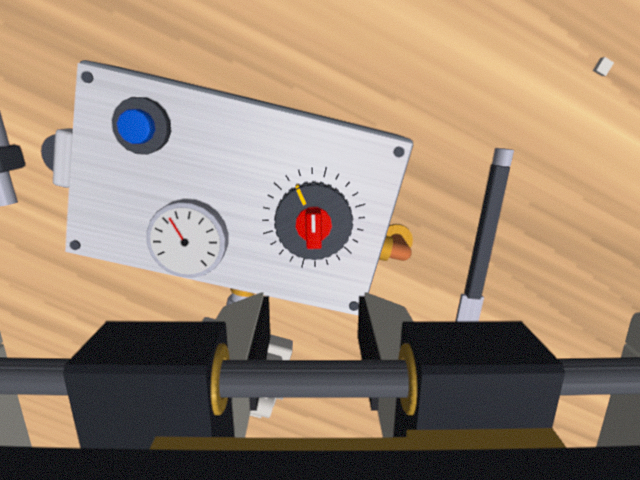

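Half turn done: the white line is at (313,223) and the mark at (301,197). Averaging both views puts the axis at about (512.5,156.2). The bar is at 26° and the tool matches it. Descending and closing.

Emit:
arm_command:
  increments: [0.6,1,0,40,0.5,0.6,1,0,80,0.5,0.6,1,0,105,0.5,0.6,1,0,120,0.5,0.6,1,0,130,0.5,0.6,1,0,135,0.5,0.6,1,0,135,0.5,0.6,1,0,135,0.5]

```text
time: 5.7
tool_pos: [512.7, 156.6, 92.4]
tcp_rot: [-3.141, 0.001, -2.705]
contact_force: [-0.2, 0.1, -0.6]
grip_width: 36.6
```

```bash
cat > s.py <<'E'
from h import *
o=sensors.get_obs()
print("t",round(o["time"],2),"pos",np.round(o["tool_pos"],2),"yaw",np.degrees(o["tcp_rot"][2]).round(2),"F",np.round(o["contact_force"],2),"M",np.round(o["moment"],3),"w",round(o["grip_width"],1),"q6",round(o["joint_positions"][5],3),"tau6",round(o["tau"][5],3))
E
python3 s.py
```

```text
t 5.7 pos [512.66 156.64  92.36] yaw -154.99 F [-0.21  0.11 -0.56] M [ 0.139 -0.106 -0.058] w 36.6 q6 -1.854 tau6 0.002
```

Emit:
arm_command:
  increments: [0.7,0,0,0,0,0.85,0,0,0,0,1,0,0,0,0,1,0,0,0,0,1,0,0,0,0,1,0,0,0,0,1,0,0,0,0,1,0,0,0,0]

```text
time: 6.7
tool_pos: [512.4, 156.4, 91.8]
tcp_rot: [-3.141, 0.0, -2.705]
contact_force: [0.9, -2.9, 1.4]
grip_width: 10.7
```

```bash
cat > s.py <<'E'
from h import *
import sys
n=int(sys.argv[1]) if len(sys.argv)>1 else 6
L=[]
for i in range(n):
    L.append(sensors.get_obs()); w=imaging.capture("wrist")
f=lambda k:np.array([o[k] for o in L])
print("t",L[-1]["time"],"pos",f("tool_pos").mean(0).round(2),"yaw",np.degrees(f("tcp_rot")[:,2]).round(2),"F",f("contact_force").mean(0).round(2),"w",f("grip_width").mean().round(2))
print("M",f("moment").mean(0).round(3),"Mz",f("moment")[:,2].round(3),"tau6",f("tau")[:,5].round(3))
E
python3 s.py
```

```text
t 6.95 pos [512.39 156.4   91.81] yaw [-154.99 -154.99 -154.99 -154.99 -154.99 -154.99] F [ 0.59 -3.44  2.01] w 10.7
M [-0.502 -0.253  0.031] Mz [ 0.04   0.038  0.059  0.051 -0.035  0.033] tau6 [0.013 0.013 0.013 0.013 0.013 0.013]
```

Gripped cleanly (10.7 mm, small side force). tau6 looks a cleaner torque signal than the moment. Start turning slowly.

Emit:
arm_command:
  increments: [1,0,0,0,2,1,0,0,0,4,1,0,0,0,6,1,0,0,0,8,1,0,0,0,10]

```text
time: 7.62
tool_pos: [512.4, 156.4, 91.8]
tcp_rot: [-3.141, 0.0, -2.882]
contact_force: [0.8, -4.6, 3.5]
grip_width: 10.6
```

```bash
python3 s.py
```

```text
t 7.875 pos [512.36 156.45  91.78] yaw [-165.13 -165.22 -165.11 -165.08 -165.07 -165.07] F [ 1.1  -4.98  3.03] w 10.73
M [-0.744 -0.331 -0.002] Mz [ 0.051 -0.013 -0.     0.003 -0.025 -0.025] tau6 [-0.321 -0.031  0.244  0.055 -0.007 -0.021]
```

Emit:
arm_command:
  increments: [1,0,0,0,2,1,0,0,0,4,1,0,0,0,6,1,0,0,0,8,1,0,0,0,9,1,0,0,0,10,1,0,0,0,11]

```text
time: 8.8
tool_pos: [512.4, 156.5, 91.8]
tcp_rot: [-3.141, 0.0, -3.073]
contact_force: [0.7, -6.4, 3.5]
grip_width: 10.8
```

```bash
python3 s.py 8
```

```text
t 9.15 pos [512.36 156.46  91.78] yaw [-176.09 -176.14 -176.08 -176.06 -176.06 -176.06 -176.06 -176.06] F [ 1.19 -5.12  3.49] w 10.65
M [-0.748 -0.334  0.019] Mz [ 0.062  0.059  0.037  0.017 -0.01  -0.002 -0.049  0.042] tau6 [-0.135  0.009  0.147  0.052  0.021  0.014  0.013  0.013]
```

Emit:
arm_command:
  increments: [1,0,0,0,1,1,0,0,0,2,1,0,0,0,3,1,0,0,0,4]

```text
time: 9.7
tool_pos: [512.4, 156.5, 91.8]
tcp_rot: [-3.141, 0.0, 3.14]
contact_force: [1.0, -3.6, 3.4]
grip_width: 11.0
```

```bash
sed -i 's/else 6/else 5/' s.py; python3 s.py
```

```text
t 9.9 pos [512.38 156.49  91.79] yaw [179.91 179.87 179.92 179.94 179.95] F [ 1.43 -4.38  2.88] w 10.75
M [-0.773 -0.356  0.021] Mz [ 0.037  0.046 -0.045  0.047  0.022] tau6 [-0.136  0.018  0.154  0.051  0.018]
```

Emit:
arm_command:
  increments: [1,0,0,0,1,1,0,0,0,2,1,0,0,0,3]

```text
time: 10.32
tool_pos: [512.4, 156.5, 91.8]
tcp_rot: [-3.141, 0.0, 3.088]
contact_force: [1.7, -4.6, 3.2]
grip_width: 10.6
```

```bash
python3 s.py
```

```text
t 10.525 pos [512.37 156.48  91.78] yaw [176.92 176.88 176.93 176.95 176.96] F [ 1.13 -4.72  3.4 ] w 10.61
M [-0.769 -0.368  0.009] Mz [ 0.047 -0.007  0.018  0.012 -0.027] tau6 [-0.136  0.017  0.154  0.051  0.018]
```

Emit:
arm_command:
  increments: [1,0,0,0,1,1,0,0,0,2,1,0,0,0,3]

```text
time: 10.95
tool_pos: [512.4, 156.5, 91.8]
tcp_rot: [-3.141, 0.0, 3.036]
contact_force: [0.4, -4.8, 3.2]
grip_width: 10.9
```

```bash
python3 s.py
```

```text
t 11.15 pos [512.37 156.49  91.78] yaw [173.93 173.89 173.94 173.96 173.97] F [ 1.04 -5.19  3.17] w 10.63
M [-0.766 -0.342  0.011] Mz [ 0.019  0.014  0.027 -0.009  0.006] tau6 [-0.136  0.016  0.153  0.051  0.018]
```

Emit:
arm_command:
  increments: [1,0,0,0,1,1,0,0,0,2,1,0,0,0,3]

```text
time: 11.58
tool_pos: [512.4, 156.5, 91.8]
tcp_rot: [-3.141, 0.0, 2.983]
contact_force: [0.7, -4.8, 3.3]
grip_width: 10.3
```

```bash
python3 s.py
```

```text
t 11.775 pos [512.36 156.49  91.78] yaw [170.94 170.9  170.95 170.96 170.97] F [ 0.91 -4.96  3.53] w 10.67
M [-0.773 -0.352  0.025] Mz [-0.01   0.044  0.027  0.04   0.026] tau6 [-0.136  0.009  0.147  0.052  0.021]
```

Emit:
arm_command:
  increments: [1,0,0,0,1,1,0,0,0,2,1,0,0,0,3]

```text
time: 12.2
tool_pos: [512.4, 156.5, 91.8]
tcp_rot: [-3.141, 0.0, 2.931]
contact_force: [1.5, -5.3, 4.0]
grip_width: 10.8
```

```bash
python3 s.py
```

```text
t 12.4 pos [512.36 156.5   91.78] yaw [167.93 167.89 167.94 167.96 167.96] F [ 1.46 -5.24  3.39] w 10.77
M [-0.756 -0.339  0.045] Mz [ 0.122  0.034  0.021  0.054 -0.006] tau6 [-0.136  0.009  0.147  0.052  0.021]
```

Emit:
arm_command:
  increments: [1,0,0,0,1,1,0,0,0,2,1,0,0,0,3]

```text
time: 12.82
tool_pos: [512.3, 156.5, 91.8]
tcp_rot: [-3.142, 0.0, 2.879]
contact_force: [1.2, -3.7, 2.9]
grip_width: 10.7
```

```bash
python3 s.py
```

```text
t 13.025 pos [512.36 156.52  91.78] yaw [164.93 164.89 164.95 164.97 164.97] F [ 1.2  -4.89  3.15] w 10.7
M [-0.805 -0.385  0.017] Mz [ 0.049  0.028  0.003 -0.044  0.05 ] tau6 [-0.136  0.016  0.153  0.051  0.018]
```

Emit:
arm_command:
  increments: [1,0,0,0,1,1,0,0,0,2,1,0,0,0,3]

```text
time: 13.45
tool_pos: [512.4, 156.5, 91.8]
tcp_rot: [-3.142, 0.0, 2.826]
contact_force: [2.1, -4.9, 3.5]
grip_width: 10.6
```

```bash
python3 s.py
```

```text
t 13.65 pos [512.36 156.51  91.77] yaw [161.94 161.91 161.96 161.98 161.98] F [ 1.55 -4.61  3.69] w 10.68
M [-0.776 -0.389  0.017] Mz [ 0.027 -0.008  0.067 -0.028  0.026] tau6 [-0.136  0.012  0.158  0.052  0.017]
```

Emit:
arm_command:
  increments: [1,0,0,0,1,1,0,0,0,2,1,0,0,0,3]

```text
time: 14.08
tool_pos: [512.4, 156.5, 91.8]
tcp_rot: [-3.142, 0.0, 2.774]
contact_force: [1.4, -4.1, 3.5]
grip_width: 10.9
```

```bash
python3 s.py
```

```text
t 14.275 pos [512.38 156.52  91.78] yaw [158.96 158.91 158.97 158.98 158.99] F [ 1.25 -4.9   3.22] w 10.63
M [-0.778 -0.396  0.011] Mz [ 0.026  0.01   0.022 -0.025  0.023] tau6 [-0.136  0.011  0.15   0.052  0.02 ]
```

Emit:
arm_command:
  increments: [1,0,0,0,1,1,0,0,0,2,1,0,0,0,3]

```text
time: 14.7
tool_pos: [512.4, 156.5, 91.8]
tcp_rot: [3.142, 0.0, 2.722]
contact_force: [1.2, -4.7, 2.6]
grip_width: 10.7
```

```bash
python3 s.py
```

```text
t 14.9 pos [512.39 156.51  91.78] yaw [155.96 155.92 155.98 156.   156.  ] F [ 1.52 -5.08  3.08] w 10.69
M [-0.781 -0.378  0.041] Mz [ 0.075  0.025 -0.001  0.056  0.048] tau6 [-0.136  0.014  0.157  0.052  0.018]
```

Emit:
arm_command:
  increments: [1,0,0,0,1,1,0,0,0,2,1,0,0,0,3]

```text
time: 15.32
tool_pos: [512.4, 156.5, 91.8]
tcp_rot: [3.141, 0.0, 2.67]
contact_force: [1.2, -4.7, 3.1]
grip_width: 10.5
```

```bash
python3 s.py
```

```text
t 15.525 pos [512.38 156.53  91.78] yaw [152.97 152.93 152.98 152.99 153.  ] F [ 1.27 -4.84  3.57] w 10.62
M [-0.795 -0.397  0.013] Mz [ 0.059  0.074 -0.03  -0.005 -0.031] tau6 [-0.136  0.009  0.147  0.052  0.021]
```

Emit:
arm_command:
  increments: [1,0,0,0,1,1,0,0,0,2,1,0,0,0,3]

```text
time: 15.95
tool_pos: [512.4, 156.5, 91.8]
tcp_rot: [3.141, 0.0, 2.618]
contact_force: [1.1, -5.0, 3.3]
grip_width: 10.7
```

```bash
python3 s.py
```

```text
t 16.15 pos [512.38 156.53  91.79] yaw [149.98 149.93 149.98 150.   150.01] F [ 1.31 -5.01  3.09] w 10.76
M [-0.799 -0.395  0.039] Mz [ 0.116  0.029 -0.008  0.033  0.025] tau6 [-0.137  0.013  0.151  0.052  0.02 ]
```

Emit:
arm_command:
  increments: [1,0,0,0,1,1,0,0,0,2,1,0,0,0,3]

```text
time: 16.58
tool_pos: [512.4, 156.6, 91.8]
tcp_rot: [3.141, 0.0, 2.565]
contact_force: [2.1, -5.2, 4.0]
grip_width: 10.5
```

```bash
python3 s.py
```

```text
t 16.775 pos [512.38 156.55  91.78] yaw [146.98 146.93 146.98 147.   147.01] F [ 1.77 -4.7   3.64] w 10.72
M [-0.804 -0.417  0.015] Mz [ 0.027  0.033  0.051  0.019 -0.054] tau6 [-0.136  0.009  0.147  0.052  0.021]
```

Emit:
arm_command:
  increments: [1,0,0,0,1,1,0,0,0,2,1,0,0,0,3]

```text
time: 17.2
tool_pos: [512.4, 156.5, 91.8]
tcp_rot: [3.141, 0.0, 2.513]
contact_force: [1.3, -4.4, 3.7]
grip_width: 11.4
```

```bash
python3 s.py
```

```text
t 17.4 pos [512.39 156.55  91.78] yaw [143.97 143.93 143.98 143.99 144.  ] F [ 1.52 -5.17  3.33] w 10.83
M [-0.781 -0.396  0.034] Mz [0.065 0.015 0.042 0.033 0.016] tau6 [-0.136  0.009  0.147  0.052  0.021]
```

Emit:
arm_command:
  increments: [1,0,0,0,1,1,0,0,0,2,1,0,0,0,3]

```text
time: 17.82
tool_pos: [512.4, 156.5, 91.8]
tcp_rot: [3.141, 0.0, 2.46]
contact_force: [2.4, -4.8, 3.7]
grip_width: 10.8
```

```bash
python3 s.py
```

```text
t 18.025 pos [512.4  156.55  91.78] yaw [140.97 140.93 140.98 141.   141.  ] F [ 1.48 -5.03  3.19] w 10.58
M [-0.834 -0.402  0.023] Mz [ 0.014  0.068  0.043 -0.016  0.007] tau6 [-0.135  0.015  0.152  0.052  0.019]
```

Emit:
arm_command:
  increments: [1,0,0,0,1,1,0,0,0,2,1,0,0,0,3]

```text
time: 18.45
tool_pos: [512.4, 156.6, 91.8]
tcp_rot: [3.141, 0.0, 2.408]
contact_force: [0.0, -5.3, 3.9]
grip_width: 10.8
```

```bash
python3 s.py
```

```text
t 18.65 pos [512.4  156.55  91.78] yaw [137.97 137.93 137.99 138.01 138.01] F [ 1.21 -5.22  3.19] w 10.7
M [-0.813 -0.428  0.043] Mz [0.051 0.059 0.035 0.033 0.037] tau6 [-0.135  0.012  0.155  0.052  0.019]
```

Emit:
arm_command:
  increments: [1,0,0,0,1,1,0,0,0,2,1,0,0,0,3]

```text
time: 19.08
tool_pos: [512.4, 156.5, 91.8]
tcp_rot: [3.141, 0.0, 2.356]
contact_force: [1.8, -5.2, 2.0]
grip_width: 10.8
```

```bash
python3 s.py
```

```text
t 19.275 pos [512.41 156.56  91.79] yaw [134.98 134.95 135.   135.02 135.02] F [ 1.52 -4.7   3.14] w 10.75
M [-0.836 -0.439  0.03 ] Mz [0.1   0.002 0.018 0.014 0.015] tau6 [-0.135  0.011  0.154  0.052  0.019]
```

Emit:
arm_command:
  increments: [1,0,0,0,1,1,0,0,0,2,1,0,0,0,3]

```text
time: 19.7
tool_pos: [512.4, 156.5, 91.8]
tcp_rot: [3.141, 0.0, 2.304]
contact_force: [1.4, -4.5, 3.6]
grip_width: 10.5
```

```bash
python3 s.py
```

```text
t 19.9 pos [512.41 156.56  91.79] yaw [131.99 131.95 132.   132.02 132.02] F [ 1.55 -4.88  3.4 ] w 10.74
M [-0.8   -0.412  0.029] Mz [0.065 0.06  0.012 0.003 0.007] tau6 [-0.135  0.01   0.147  0.052  0.021]
```

Emit:
arm_command:
  increments: [1,0,0,0,1,1,0,0,0,2,1,0,0,0,3]

```text
time: 20.32
tool_pos: [512.4, 156.6, 91.8]
tcp_rot: [3.141, 0.0, 2.251]
contact_force: [1.2, -5.3, 4.3]
grip_width: 10.6
```

```bash
python3 s.py
```

```text
t 20.525 pos [512.41 156.57  91.78] yaw [128.99 128.95 129.   129.01 129.01] F [ 1.67 -4.91  3.36] w 10.62
M [-0.823 -0.434  0.025] Mz [-0.003  0.042  0.034  0.034  0.018] tau6 [-0.135  0.01   0.147  0.052  0.021]
```

Emit:
arm_command:
  increments: [1,0,0,0,1,1,0,0,0,2,1,0,0,0,3]

```text
time: 20.95
tool_pos: [512.4, 156.6, 91.8]
tcp_rot: [3.141, 0.0, 2.199]
contact_force: [1.8, -5.0, 3.7]
grip_width: 10.5
```

```bash
python3 s.py
```

```text
t 21.15 pos [512.42 156.57  91.79] yaw [125.99 125.95 126.   126.01 126.02] F [ 1.42 -4.47  3.24] w 10.71
M [-0.824 -0.449  0.033] Mz [ 0.046  0.032 -0.002  0.057  0.032] tau6 [-0.135  0.01   0.147  0.052  0.021]
```

Emit:
arm_command:
  increments: [1,0,0,0,1,1,0,0,0,2,1,0,0,0,3]

```text
time: 21.58
tool_pos: [512.4, 156.6, 91.8]
tcp_rot: [3.141, 0.0, 2.146]
contact_force: [1.6, -4.7, 3.5]
grip_width: 10.7
```

```bash
python3 s.py
```

```text
t 21.775 pos [512.42 156.57  91.77] yaw [122.98 122.94 122.99 123.   123.  ] F [ 1.91 -4.78  3.  ] w 10.68
M [-0.825 -0.457  0.03 ] Mz [ 0.055  0.044  0.032 -0.001  0.022] tau6 [-0.135  0.01   0.147  0.052  0.021]
```

Emit:
arm_command:
  increments: [1,0,0,0,1,1,0,0,0,2,1,0,0,0,3]

```text
time: 22.2
tool_pos: [512.4, 156.6, 91.8]
tcp_rot: [3.141, 0.0, 2.094]
contact_force: [2.6, -4.3, 3.0]
grip_width: 10.9
```

```bash
python3 s.py
```

```text
t 22.4 pos [512.43 156.57  91.78] yaw [119.98 119.93 119.99 120.   120.  ] F [ 2.17 -4.63  3.31] w 10.63
M [-0.813 -0.454  0.017] Mz [ 0.057  0.002  0.051  0.025 -0.051] tau6 [-0.135  0.01   0.147  0.052  0.021]
```

Emit:
arm_command:
  increments: [1,0,0,0,1,1,0,0,0,2,1,0,0,0,3]

```text
time: 22.82
tool_pos: [512.4, 156.6, 91.8]
tcp_rot: [3.141, 0.0, 2.042]
contact_force: [1.9, -4.7, 4.6]
grip_width: 10.4
```

```bash
python3 s.py
```

```text
t 23.025 pos [512.44 156.57  91.78] yaw [116.98 116.94 116.99 117.   117.01] F [ 1.64 -4.72  3.55] w 10.55
M [-0.812 -0.452  0.017] Mz [ 0.013  0.026 -0.01   0.033  0.025] tau6 [-0.135  0.01   0.147  0.052  0.021]
```

Emit:
arm_command:
  increments: [1,0,0,0,1,1,0,0,0,2,1,0,0,0,3]

```text
time: 23.45
tool_pos: [512.4, 156.6, 91.8]
tcp_rot: [3.141, 0.0, 1.989]
contact_force: [1.4, -5.0, 3.2]
grip_width: 10.7
```

```bash
python3 s.py
```

```text
t 23.65 pos [512.44 156.57  91.78] yaw [113.98 113.94 113.99 114.01 114.01] F [ 1.65 -4.8   3.2 ] w 10.62
M [-0.836 -0.478  0.078] Mz [0.117 0.111 0.051 0.074 0.039] tau6 [-0.109  0.04   0.176  0.081  0.05 ]
```

Emit:
arm_command:
  increments: [1,0,0,0,1,1,0,0,0,2,1,0,0,0,3]

```text
time: 24.08
tool_pos: [512.5, 156.6, 91.8]
tcp_rot: [3.141, 0.0, 1.937]
contact_force: [2.0, -4.9, 4.0]
grip_width: 10.6
```

```bash
python3 s.py
```

```text
t 24.275 pos [512.46 156.57  91.79] yaw [110.98 110.94 110.99 111.01 111.01] F [ 1.5  -4.86  3.18] w 10.54
M [-0.803 -0.498  0.132] Mz [0.176 0.129 0.084 0.141 0.129] tau6 [-0.055  0.092  0.229  0.133  0.102]
```

The needle has landed: tau6 is up 0.03, then 0.08 N m, at 1 N m/rad, and Mz agrees. About 3.5° more gives roughly 0.14–0.16 above free turning. Tight is 0.095 and ring drag starts at 0.23.

Emit:
arm_command:
  increments: [1,0,0,0,1,1,0,0,0,2,1,0,0,0,3,1,0,0,0,3.5]

```text
time: 24.82
tool_pos: [512.5, 156.6, 91.8]
tcp_rot: [3.141, 0.0, 1.876]
contact_force: [1.4, -5.0, 3.6]
grip_width: 10.7
```

```bash
python3 s.py 10
```

```text
t 25.275 pos [512.45 156.57  91.77] yaw [107.5  107.48 107.51 107.52 107.52 107.52 107.52 107.52 107.52 107.52] F [ 1.63 -4.75  3.1 ] w 10.68
M [-0.841 -0.497  0.166] Mz [0.184 0.164 0.182 0.196 0.172 0.157 0.179 0.139 0.131 0.159] tau6 [0.123 0.168 0.231 0.182 0.166 0.163 0.162 0.162 0.162 0.162]
```

Settled rise is about 0.146 N m on both tau6 and Mz, so it is sealed with margin. Release, rise and check.

Emit:
arm_command:
  increments: [0.85,0,0,0,0,0.7,0,0,0,0,0.6,0,0,0,0,0.6,0,0,0,0,0.6,0,0,0,0,0.6,0,0,-30,0,0.6,0,0,-80,0,0.6,0,0,-135,0,0.6,0,0,-135,0,0.6,0,0,-135,0,0.6,0,0,-135,0]

```text
time: 26.7
tool_pos: [511.4, 156.4, 225.1]
tcp_rot: [-3.138, -0.0, 1.876]
contact_force: [0.6, 0.3, -0.6]
grip_width: 36.6
```

```bash
python3 - <<'E'
from h import *
o=sensors.get_obs();w=imaging.capture("wrist");cv2.imwrite("pics/w3.png",w)
print(o["tool_pos"],np.degrees(o["tcp_rot"]),o["joint_positions"])
c=max(blobs(w,"red",(150,100,500,330),10),key=lambda t:t[0])[1];print(c,ray("wrist",c,100,o))
g,_=ringfit(w,o,c.astype(int));print("ring",g)
x,y=c.astype(int)
for col,z in(("white",105),("yellow",84),("blue",92)):
    for s,q in blobs(w,col,(x-35,y-35,x+35,y+35) if col!="blue" else (0,0,640,480),8):
        p=ray("wrist",q,z,o)[0];print(col,s,q,p,np.degrees(np.arctan2(*(p-g)[::-1])))
E
```

```text
[511.42347991 156.44355155 225.08913534] [-1.79822405e+02 -2.39080200e-02  1.07509060e+02] [ 1.53550318e-01  3.63116397e-01  1.49716228e+00 -5.94140620e-05
  1.28444103e+00 -1.52024197e-01]
[315.58082707 228.71240602] [[511.94840655 158.73063902]]
ring (512.3004760742188, 156.90084838867188)
white 50 [282.56 196.18] [483.65950749 174.95840996] 147.76938339304107
white 30 [346.96666667 195.2       ] [524.37599094 188.58450032] 69.13677444669521
white 36 [314.94444444 225.61111111] [510.42080756 162.07228821] 109.97473902732919
white 110 [283.10909091 254.15454545] [495.54255639 135.68863602] -128.3091877929062
white 132 [343.61363636 256.52272727] [536.26011734 146.79918153] -22.860860924169735
white 55 [293.16363636 259.89090909] [503.44422574 133.73445826] -110.92129291693172
white 10 [304.1 261.6] [511.11215006 134.83569319] -93.08270453577285
white 20 [329.4 261.2] [527.90200471 140.48975532] -46.448639272491825
yellow 76 [289.90789474 240.88157895] [498.08637428 139.60832016] -129.4194999727727
```

View pics/w3.png

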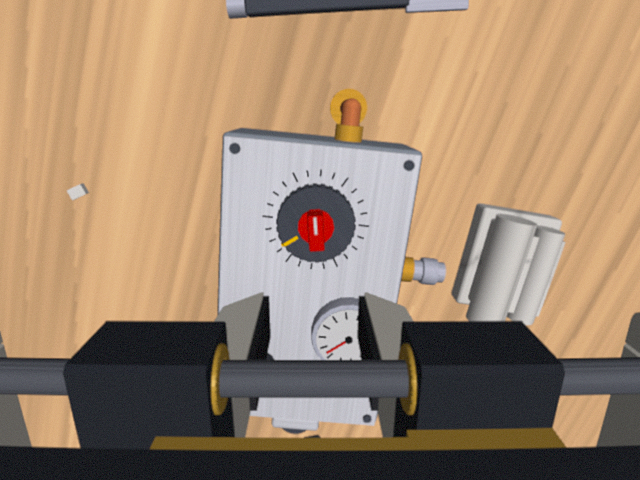

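The yellow mark is unmoved at (290,241), world (498.1,139.6) against (498.3,139.8) before. The white line has moved from 206° to 110°. Now shut the fingers, go over the bleed button and descend to just above it.

Emit:
arm_command:
  increments: [1,-60,-24,0,0,1,-110,-44,0,0,1,-129,-52,0,0,1,-129,-52,0,0,1,-129,-52,0,0,1,-129,-52,40,0,1,-129,-52,80,0,1,-129,-52,110,0,1,-129,-52,124,0,1,-129,-52,126,0,1,-129,-52,126,0,1,-129,-52,126,0]

```text
time: 28.25
tool_pos: [502.2, 17.9, 101.8]
tcp_rot: [3.14, 0.001, 1.877]
contact_force: [-0.6, -1.1, 0.4]
grip_width: 0.8
```

```bash
python3 s.py; python3 - <<'E'
from h import *
a=imaging.capture("scene");cv2.imwrite("pics/s2.png",cv2.resize(a[120:270,220:420],None,fx=4,fy=4,interpolation=cv2.INTER_CUBIC))
E
```

```text
t 28.45 pos [501.93  17.86 101.5 ] yaw [107.52 107.51 107.51 107.51 107.5 ] F [ 0.28 -0.08 -0.14] w 0.4
M [ 0.015 -0.12  -0.009] Mz [-0.    -0.027 -0.021  0.033 -0.031] tau6 [0.001 0.001 0.001 0.001 0.   ]
```

View pics/s2.png

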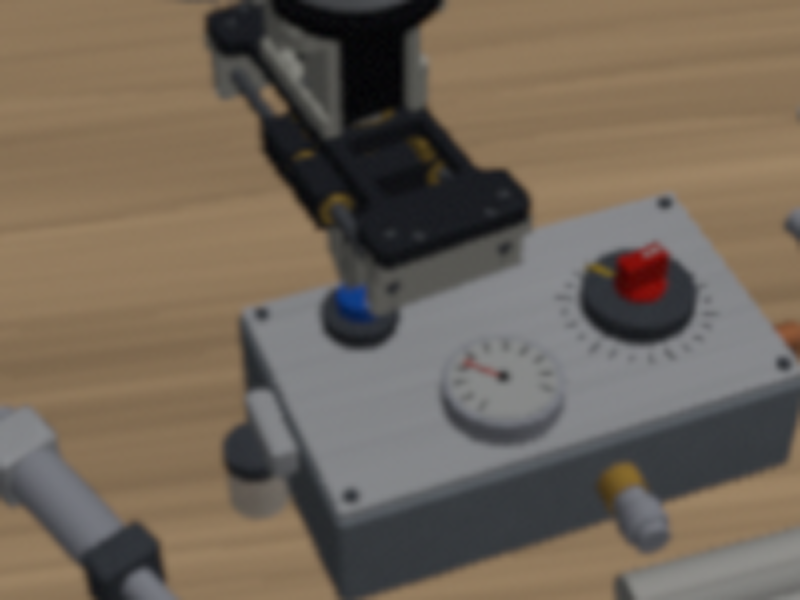

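The shut fingertips sit over the blue button (crop (365,300)), the knob and mark are clear at (640,270), and TCP is at 101.5 mm. Press gently in steps.

Emit:
arm_command:
  increments: [1,0,0,4,0,1,0,0,8,0,1,0,0,9,0,1,0,0,10,0,1,0,0,11,0,1,0,0,12,0,1,0,0,13,0,1,0,0,13,0]

```text
time: 29.55
tool_pos: [501.4, 17.9, 87.8]
tcp_rot: [-3.141, 0.0, 1.876]
contact_force: [-1.8, -0.1, 4.2]
grip_width: 0.5
```

```bash
python3 s.py
```

```text
t 29.75 pos [501.37  17.9   87.76] yaw [107.51 107.51 107.51 107.51 107.51] F [-2.03 -0.3   4.39] w 0.24
M [-0.034  0.255 -0.009] Mz [-0.031  0.029 -0.029 -0.007 -0.004] tau6 [-0.001 -0.001 -0.001 -0.001 -0.001]
```

Emit:
arm_command:
  increments: [1,0,0,1,0,1,0,0,1.5,0,1,0,0,2,0,1,0,0,2.3,0,1,0,0,2.3,0]

```text
time: 30.42
tool_pos: [501.4, 17.9, 86.1]
tcp_rot: [3.141, 0.0, 1.877]
contact_force: [-5.7, -0.0, 11.9]
grip_width: 0.4
```

```bash
python3 s.py
```

```text
t 30.625 pos [501.42  17.9   86.14] yaw [107.52 107.52 107.51 107.52 107.51] F [-4.67 -0.07 11.92] w 0.53
M [-0.013  0.679 -0.001] Mz [ 0.004 -0.005  0.029  0.006 -0.04 ] tau6 [-0.002 -0.002 -0.002 -0.002 -0.002]
```

Force jumped to 12 N at 86.1 mm, which is the bottom stop. Hold for over a second, then come up slowly and clear.

Emit:
arm_command:
  increments: [1,0,0,0,0,1,0,0,0,0,1,0,0,0,0,1,0,0,0,0,1,0,0,0,0,1,0,0,0,0,1,0,0,0,0,1,0,0,0,0,1,0,0,0,0]

```text
time: 31.8
tool_pos: [501.4, 17.9, 86.1]
tcp_rot: [3.141, 0.0, 1.877]
contact_force: [-5.0, 0.6, 12.1]
grip_width: 0.7
```

Emit:
arm_command:
  increments: [1,0,0,-2,0,1,0,0,-4,0,1,0,0,-6,0,1,0,0,-8,0,1,0,0,-12,0,1,0,0,-50,0,1,0,0,-100,0,1,-20,0,-140,0,1,-50,0,-140,0,1,-50,0,-140,0,1,-50,0,-140,0,1,-50,0,-140,0,1,-50,0,-140,0]

```text
time: 33.42
tool_pos: [516.3, -29.2, 225.2]
tcp_rot: [-3.141, -0.0, 1.877]
contact_force: [0.5, 0.7, 0.3]
grip_width: 0.6
```

```bash
python3 s.py; python3 - <<'E'
from h import *
b=imaging.capture("scene")
cv2.imwrite("pics/s3.png",b);a=cv2.imread("pics/scene.png")
for col,roi in(("red",(355,165,405,215)),("blue",(295,180,325,210))):
    for im in(a,b):print(col,blobs(im,col,roi))
E
```

```text
t 33.625 pos [516.39 -29.36 225.31] yaw [107.56 107.55 107.55 107.54 107.53] F [-0.09  0.24 -0.17] w 0.43
M [ 0.003 -0.105  0.012] Mz [ 0.04  -0.011 -0.012  0.068 -0.026] tau6 [0.003 0.003 0.002 0.001 0.001]
red [(89, array([379.83146067, 188.87640449]))]
red [(113, array([380.87610619, 188.57522124]))]
blue [(96, array([309.59375, 195.0625 ]))]
blue [(94, array([309.59574468, 195.06382979]))]
```

View pics/s3.png

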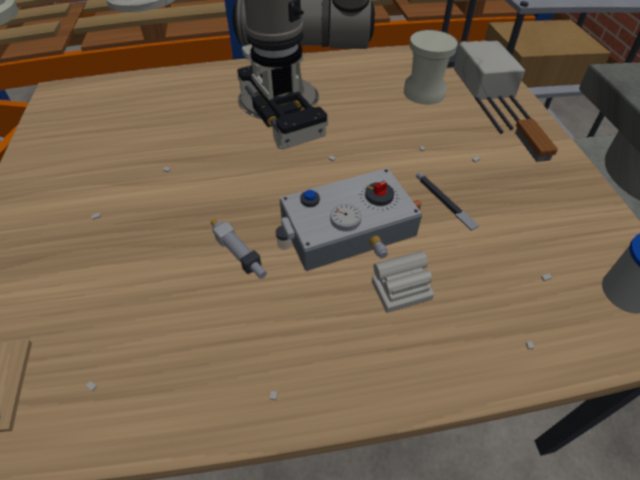

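The button is back up at the same pixel as before (310,195). The chisel, hammer and moulding are unmoved and the arm is clear. Handing in.

```bash
python3 -c "
from plant import ticket;print(ticket.close_job())"
```

```text
the job is handed in; nothing more can be done
None
```

The job is done and handed in at about 34 s of the 72 s; no verdict was reported.

- **Valve:** I turned the red knob about 97° clockwise. The needle landed after about 90°. I stopped about 0.146 N m above free turning, by both the joint torque and the wrist moment. Tight is from 0.095 and the ring drags at 0.23. In the wrist picture after release, the yellow ring mark was unmoved to within about 0.3 mm.
- **Bleed button:** I pressed it until the force rose to 12 N at 86.1 mm, the bottom of its travel. That is above the 6 N for fully down, so it was against the stop. I held it for about 1.4 s and let it up. The last picture shows it back at its starting position.
- **Surroundings:** the chisel, hammer and moulding look unmoved in the last picture. The robot was touching nothing, and the contact force read about zero.

No check failed. Two readings disagreed: the scene camera placed the knob and button about 10 mm further out in x than the other views, because it sees their sides. I used the wrist and top views instead. I could not check the seat squeeze directly, only by torque.

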